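# Empty the pot into the inspection tray and draw out the lens arm

## Robot

A 6-joint arm with a two-finger parallel gripper is mounted at the origin on a cart in front of the work surface, level with it; the furniture and walls round the work are solid. World frame = base frame: x ahead of the robot, y to its left, z up, the work surface at z = 0. Lengths are in mm, angles in rad, forces in N, time in s.
With the tool pointing down it reaches from about 300 to 775 mm from the base axis. Payload 14.6 kg.
Tool frame: the origin (TCP) lies between the finger pads, 19 mm behind the fingertips; this is the grasp point; z points along the fingers, y is the line along which they close (so a half turn about z gives the same grasp; the last joint's range is limited). The gripper opens to 94 mm and grips with 3 to 60 N. Pads are 16 mm wide; open, the fingers measure 119 mm over their backs; the gripper's body (75 mm by 177 mm) begins 78 mm behind the grasp point.
Start: joints at [1.092, 0.3, 1.521, -0, 1.321, -0.067], TCP at [220.139, 504.012, 224.246] pointing down, gripper open.
Joint ranges: [-3.03, 3.03], [-0.79, 2.21], [0.23, 2.52], [-1.04, 4.18], [0, 3.07], [-2.55, 2.55]. Speed limits (rad/s): [2.22, 2.22, 2.57, 3.14, 3.14, 3.14].

## Interface

Orientations are given as [roll, pitch, yaw] about the fixed x, y, z axes, in that order (R = Rz(yaw) Ry(pitch) Rx(roll)).
In Python, from cell import manip gives the robot as it stands.
- The arm moves only by the tool nudge_tcp, called after "Request:" as name(argument=value, ...) on one line, values as JSON. Schema: {"type":"object","properties":{"moves":{"type":"array","items":{"type":"object","properties":{"pos":{"type":"array","items":{"type":"number"},"minItems":3,"maxItems":3},"rot":{"type":"array","items":{"type":"number"},"minItems":3,"maxItems":3}},"additionalProperties":false},"minItems":1,"maxItems":5},"aperture":{"type":"number"},"grip_force":{"type":"number"},"only":{"type":"string"},"quiet":{"type":"boolean"},"lines":{"type":"string"}},"required":["moves"],"additionalProperties":false}. moves is a list of rows, 1 to 5 of them, each an object with the fields pos (a list: dx, dy, dz in cm), rot (a list: a rotation vector rx, ry, rz in units of 0.1 rad); a field left out counts as zero; each row is the pose to reach, as a shift and turn from the pose commanded when the call began, along the tool's axes at that moment; what a row does not reach only later rows make up. A row lasts 1/10 s, in which the tool goes at most 50 mm and 0.15 rad, less where a joint would pass 70% of its speed; a pose out of reach is approached as far as the arm can. aperture is the finger opening in mm, set as the call begins (left out keeps the last). The fingers move at their own pace and stop on an object; grip_force is the grip in N (left out, the last holds). Time passes only in rows, so rows that do not move let the fingers close. The tool returns the time, the measured TCP pose, the force, the opening and the grip force at its end. only (a regular expression) keeps the lines of the reply that match it, lines (a string "A,B") keeps lines A to B, and quiet returns only ok. Input that does not fit is refused with a message, and nothing moves.
- manip.read_state(): the state, without advancing time (a new reading comes with each control period).
- manip.camera(name): name is "side" or "top"; returns (picture, depth): 420x560x3 uint8, red, green, blue; 420x560 float32, mm along the optical axis (not along the pixel's ray), 0 where there is no reading.
- manip.camera_info(name): a dict with "K" (3x3 intrinsics, pixels), "rvec" (rotation vector, rad) and "tvec" (3), from world to camera coordinates, as OpenCV has them. Camera axes: x right, y down, z forward; pixel columns grow to the right and rows downward; lengths in mm; the calibration is good to about 2 mm. A picture is of the moment at which its call begins. camera_info takes no time and is no camera call.
- manip.sign_off(): hands the job in; it is judged then, once.
The state is a dict: "clock": time; "joints": joint angles; "qd": joint speeds; "effort": joint torques, N m; "eef_pos": TCP position; "eef_rot": TCP orientation; "wrist_force": force on the tool from outside, world axes, zero at the start; "moment": the same for the moment, N m; "finger_gap": finger opening in mm; "finger_force": force on a finger pad.
Only numpy, scipy, OpenCV 4.12 (cv2) and the standard library are available. Lean on these libraries where they do the work, as an engineer would, in place of code of your own. Each camera call takes 0.05 s, during which the arm holds its last target. There are 200 camera calls.

## Task

Check a batch of lock cylinders at the inspection station: swing the pot over by its orange crank handle until all three lock cylinders have dropped into the blue tray, then bring the pot back upright. Next squeeze the red lock button in the grip of the telescoping lens arm, draw the arm out over the tray until its red pointer stands at the yellow rider on the scale, and finish still holding it there with the gripper, because a spring pulls it back. Leave the rider where it is set, and do not disturb the caliper or the white carton.

Things in the scene. Friction and masses are not known exactly. Their poses are not given: they have to be found in the camera images.
- station: grey base board 160 x 520 x 12 mm, fixed to the bench, carrying tray, pot and lens arm. Origin on the bench top; x points away from the robot, y to the left along the board (board from y = -340 to +180 mm), z up. All x, y, z below are in this frame. The lens arm's steel channel stands right of the tray, y -335 to -185 mm, 133 mm high
- tray_mid (a point): middle of the blue tray's floor, 16 mm above the bench; tray inside 136 mm (x) x 254 mm (y), rim 57 mm above the bench
- pot (a joint): tilt of the round steel pot (mouth 116 mm, 80 mm tall, walls 4 mm) over the tray's left half, in rad: 0 = upright, grows as the mouth tips to the right (-y), stop at 2.75. The cylinders slide out at about 1.9 to 2.75. Stiff bearing: the empty pot stays roughly where it is left (about 0.1 N m to turn, up to 0.3 N m when full)
- pot_pivot (a point): centre of the pot, on its pivot axis, which is parallel to x, 155 mm above the bench; held by two uprights 78 mm before and behind it, which reach 172 mm high. Mouth and bottom of the upright pot are 40 mm above and below
- crank_grip (a point): middle of the orange crank handle, a freely spinning sleeve 14 mm thick, 46 mm long, parallel to x; 55 mm from the pivot axis, 119 mm nearer than pot_pivot. Turns with the pot: upright, it leans 75 degrees left (+y) of straight up; at full tilt 82 degrees right, so never below the pivot. Can be pinched from above, fingers closing along y, tool pointing down all the way
- lock_0: lock cylinder, brass-coloured metal, a stubby barrel 34 mm in diameter and 39 mm tall, 0.06 to 0.11 kg; origin at the centre of its foot. It starts loose in the pot with the other two
- lock_1: lock cylinder, grey metal, a stubby barrel 34 mm in diameter and 39 mm tall, 0.06 to 0.11 kg; origin at the centre of its foot. It starts loose in the pot with the other two
- lock_2: lock cylinder, brass-coloured metal, a stubby barrel 34 mm in diameter and 39 mm tall, 0.06 to 0.11 kg; origin at the centre of its foot. It starts loose in the pot with the other two
- boom (a joint): extension of the telescoping lens arm in m: 0 = pushed in and locked, slides out to the left (+y), stop at 0.115. A spring pulls it in with 2 N when in and about 4 N when far out. Locked at 0: it cannot be drawn out until the button is pressed. If let go it springs back to about 0.017, where the latch catches it
- boom_grip (a point): middle of the arm's grip, a black block 30 (x) x 36 (y) x 52 mm (z) on the bar, red lock button on the side towards the robot; point level with the button's middle, 20 mm below the grip's top; bar 18 mm wide, its top 29 mm below. Grip with button spans x -22 to +18 mm of this point, pressed -15 to +18. Pinch from above along x, one finger on the button, one on the ribbed far side
- release (a joint): travel of the red lock button in m: 0 = up (locked), 0.007 = fully pressed (towards +x); unlocks from about 0.005. Spring: 3.6 N at the start, 8 N fully pressed; button face 28 mm (y) x 32 mm (z). A squeeze of about 25 N presses it and holds the arm
- pointer_tip (a point): tip of the arm's red pointer, 140 mm to the right (-y) of the grip; moves with the arm along the white scale, which has black marks every 10 mm. At joint boom = 0 it stands at the first (rightmost) mark
- rider_mark (a point): index line of the yellow rider (14 x 12 x 12 mm), clipped on the near edge of the scale, 45 to 95 mm left of the first mark. The pointer is at the rider when both have the same y in the station frame, that is when the values of joints boom and rider agree
- rider (a joint): where the rider is set, m from the first mark towards +y; stays put unless pushed
- caliper: steel caliper 61 x 200 x 10 mm lying near the bench's front edge; bystander
- small_carton_0: white carton with a red band, 110 x 85 x 50 mm, to the right near the grey machine; bystander

How it is judged:
By the outcome, as a careful person would: the job done as asked, in the order asked, and still so for the second after the job is handed in, while the arm keeps its last pose, push and grip.
It also fails if it takes over 58 s, if anything falls off the work surface, if the arm or the gripper's body presses on something with over 40 N, if the wrist force passes 120 N, or if a joint passes its speed limit or range.

## Working session

There is one attempt and no reset: what is moved stays moved. The work goes in short steps, Python scripts to look and compute and a tool call to move; the robot and the scene stay as the last step left them, time stands still between calls to the robot, and variables do not carry over. Pictures are saved under pics/ and viewed, at most 10 in all, crops included, and the job is handed in when it is done.

```bash
ls; mkdir -p pics; python3 - <<'E'
from cell import manip
import cv2,numpy as np
for n in("side","top"):
    p,d=manip.camera(n); cv2.imwrite(f"pics/{n}0.png",p[:,:,::-1]); np.save(f"pics/{n}0.npy",d)
    i=manip.camera_info(n); R=cv2.Rodrigues(np.array(i["rvec"],float))[0]
    print(n,np.round(i["K"],1).tolist(),np.round(-R.T@np.ravel(i["tvec"])),R.round(2).tolist())
s=manip.read_state();print(s)
E
```

```text
cell.py
pics
side [[382.0, 0.0, 283.4], [0.0, 382.0, 211.7], [0.0, 0.0, 1.0]] [246. 857. 563.] [[-0.96, -0.27, 0.02], [-0.12, 0.36, -0.92], [0.24, -0.89, -0.38]]
top [[450.7, 0.0, 288.5], [0.0, 450.7, 206.6], [0.0, 0.0, 1.0]] [ 447.  -87. 1199.] [[0.01, -1.0, 0.01], [-1.0, -0.01, -0.03], [0.03, -0.01, -1.0]]
{'clock': 0.1, 'joints': array([ 1.09238763e+00,  3.00424007e-01,  1.52149893e+00,  9.31347907e-06,
        1.32069860e+00, -6.66060873e-02]), 'qd': array([-0.00066679, -0.00024191, -0.00290073,  0.00177909, -0.00116717,
        0.00047543]), 'effort': array([ 6.65249881e-04, -5.32644331e+01, -3.53281903e+01,  7.09518045e-02,
        2.34580290e-02, -9.16259683e-05]), 'eef_pos': array([220.05172314, 503.83375149, 223.74690368]), 'eef_rot': array([-3.14056665e+00, -7.74807658e-05,  2.72978770e+00]), 'wrist_force': array([-0.01846979,  0.71573977, -0.07884566]), 'moment': array([0.00682899, 0.08415162, 0.03688909]), 'finger_force': 0.0, 'finger_gap': 94.22912381879682}
```
View pics/side0.png

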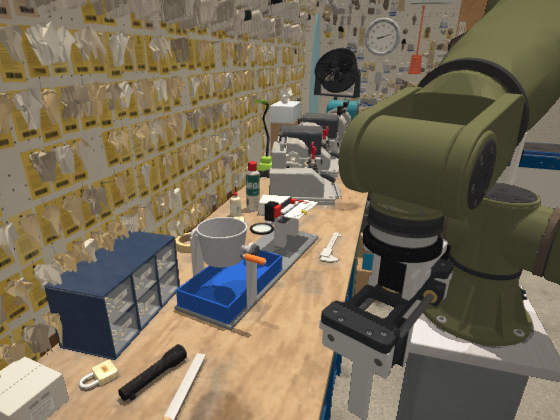

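View pics/top0.png

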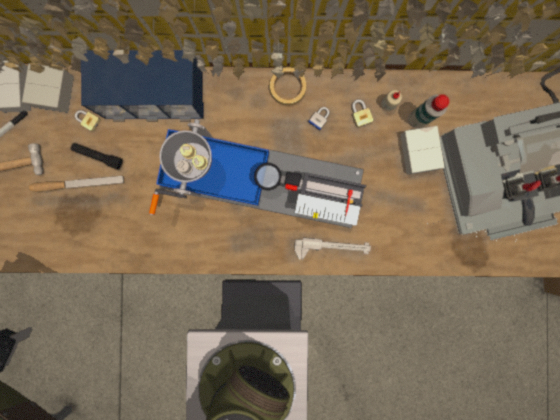

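The side view shows the pot (222,240), orange crank (255,259), and the black grip and scale around (280,210). The top view shows the pot (187,157), orange crank (154,203), blue tray (160–268, 130–203), grip and red button (292,181), pointer (349,200), rider (316,215) and caliper (330,247).

```bash
cat > h.py <<'E'
from cell import manip
import cv2,numpy as np
def cam(n):
    i=manip.camera_info(n);R=cv2.Rodrigues(np.array(i["rvec"],float))[0];t=np.ravel(i["tvec"]);return np.array(i["K"]),R,t
def ray(n,uv,z):
    K,R,t=cam(n);o=-R.T@t;d=R.T@np.linalg.solve(K,[uv[0],uv[1],1]);return o+d*(z-o[2])/d[2]
def pix(n,P):
    K,R,t=cam(n);c=K@(R@np.asarray(P,float)+t);return c[:2]/c[2]
def mask(p,lo,hi): return cv2.inRange(cv2.cvtColor(p,cv2.COLOR_RGB2HSV),lo,hi)
def blobs(m,box,amin=4):
    x0,y0,x1,y1=box;k=np.zeros_like(m);k[y0:y1,x0:x1]=m[y0:y1,x0:x1]
    n,l,s,c=cv2.connectedComponentsWithStats(k);return [(s[i].tolist(),c[i].round(2).tolist()) for i in range(1,n) if s[i,4]>=amin]
E
python3 - <<'E'
from h import *
p=cv2.imread("pics/top0.png")[:,:,::-1].copy();s=cv2.imread("pics/side0.png")[:,:,::-1].copy()
B=mask(p,(105,150,60),(125,255,255));k=np.zeros_like(B);k[120:220,150:290]=B[120:220,150:290]
pts=cv2.findNonZero(k);r=cv2.minAreaRect(pts);print(r)
for q in cv2.boxPoints(r):print(ray("top",q,57).round(1))
print("or",blobs(mask(p,(5,200,150),(14,255,255)),(130,180,180,225)))
print("red",blobs(mask(p,(0,170,120),(4,255,255))|mask(p,(172,170,120),(180,255,255)),(270,160,370,225)))
print("yel",blobs(mask(p,(22,150,120),(32,255,255)),(290,190,370,230)))
print("side or",blobs(mask(s,(5,200,150),(14,255,255)),(230,240,280,280)))
print("side red",blobs(mask(s,(0,170,120),(4,255,255))|mask(s,(172,170,120),(180,255,255)),(255,190,330,240)))
a=cv2.resize(p[115:255,140:380,::-1],None,fx=3.3,fy=3.3,interpolation=cv2.INTER_CUBIC);cv2.imwrite("pics/c1.png",a)
E
```

```text
((212.50001525878906, 167.0), (102.96097564697266, 55.893096923828125), 11.309932708740234)
[529.5 230.8  57. ]
[669.  205.6  57. ]
[620.7 -50.8  57. ]
[481.1 -24.6  57. ]
or [([149, 195, 10, 19, 84], [153.81, 203.24])]
red [([285, 184, 12, 7, 59], [290.76, 186.86]), ([348, 190, 4, 8, 22], [349.45, 192.86]), ([347, 199, 2, 5, 9], [347.56, 201.22])]
yel [([313, 213, 5, 5, 20], [314.9, 215.1])]
side or [([245, 256, 18, 8, 43], [253.67, 259.6])]
side red [([291, 199, 6, 5, 18], [292.67, 200.61]), ([298, 200, 5, 2, 5], [300.0, 200.6]), ([274, 205, 7, 13, 72], [276.96, 210.51])]
```

View pics/c1.png

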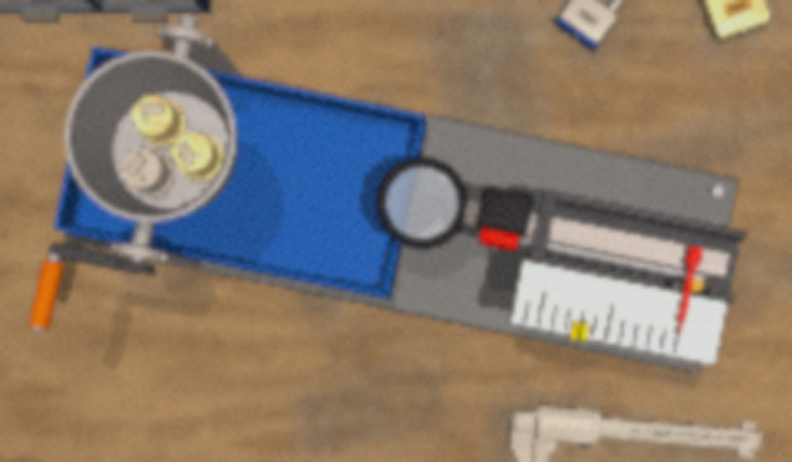

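The crop shows the pot with two brass cylinders and one grey, the crank at bottom left, the grip with its red button at crop (500,237), the pointer tip on the first mark near (681,330), and the rider near (579,330).

```bash
cat >> h.py <<'E'
def tri(a,b):
    A=[];y=[]
    for n,uv in(("top",a),("side",b)):
        K,R,t=cam(n);P=K@np.c_[R,t];A+= [uv[0]*P[2]-P[0],uv[1]*P[2]-P[1]]
    A=np.array(A);A/=np.linalg.norm(A[:,:3],axis=1)[:,None];return np.linalg.lstsq(A[:,:3],-A[:,3],rcond=None)[0]
TH=-0.187
ex=np.array([np.cos(TH),np.sin(TH),0]);ey=np.array([-np.sin(TH),np.cos(TH),0])
def totool(P): # world delta -> tool axes now (assumes nominal tool down)
    from scipy.spatial.transform import Rotation as Ro
    s=manip.read_state();return Ro.from_euler('xyz',s['eef_rot']).inv().apply(np.asarray(P)-s['eef_pos']).round(1)
E
python3 - <<'E'
from h import *
print("crank tri",tri((153.81,203.24),(253.67,259.6)),ray("top",(153.81,203.24),172))
c=ray("top",(153.81,203.24),170)
print("pot mouth centre pred",pix("top",c+119*ex-53*ey+[0,0,25]),"crop",(pix("top",c+119*ex-53*ey+[0,0,25])-[140,115])*3.3)
print("button tri",tri((290.76,186.86),(276.96,210.51)))
t=ray("top",(575,90),57)
print("totool crank",totool(c),c)
p=cv2.imread("pics/top0.png")[:,:,::-1].copy()
B=mask(p,(105,150,60),(125,255,255));k=np.zeros_like(B);k[120:220,150:290]=B[120:220,150:290]
# edges of blue: right-top long edge fit
v=[(x,np.nonzero(k[:,x])[0][[0,-1]]) for x in range(215,262)]
for j,xs in((0,range(215,262)),(1,range(190,250))):
    P=np.array([(x,np.nonzero(k[:,x])[0][[0,-1]][j]) for x in xs]);f=np.polyfit(P[:,0],P[:,1],1)
    a=ray("top",(190,np.polyval(f,190)),57);b=ray("top",(260,np.polyval(f,260)),57);d=a-b;print("yaw",np.arctan2(-d[0],d[1]))
E
```

```text
crank tri [480.00157322 205.67055777 168.9951073 ] [478.08078143 204.22903968 172.        ]
pot mouth centre pred [184.93357786 155.15917916] crop [148.28080694 132.52529123]
button tri [ 521.5358862  -106.2464897   151.59625602]
totool crank [-356.2 -170.7   53.9] [478.14146467 204.79601971 170.        ]
yaw -0.1926610366296163
yaw -0.19432778484422505
```

Units first: shifts go in cm and turns go in units of 0.1 rad. So -215 mm is -21.5, -103 mm is -10.3, -0.221 rad is -2.21.

Request:
nudge_tcp(moves=[{"pos":[-4.3,-2.1,0],"rot":[0,0,-0.5]},{"pos":[-8.6,-4.1,0],"rot":[0,0,-1]},{"pos":[-12.9,-6.2,0],"rot":[0,0,-1.5]},{"pos":[-17.2,-8.2,0],"rot":[0,0,-2]},{"pos":[-21.5,-10.3,0],"rot":[0,0,-2.21]}], aperture=50, grip_force=20)

```text
clock: 0.6
eef_pos: [376.8, 321.9, 224.1]
eef_rot: [-3.141, -0.0, 2.953]
wrist_force: [0.5, 0.1, 0.2]
finger_gap: 57.7
finger_force: 0.0
```

```bash
python3 - <<'E'
from h import *
print(totool([479,205,169.5]),manip.read_state()['eef_rot'])
E
```

```text
[-122.3  -95.7   54.6] [-3.14140147e+00 -1.78027552e-04  2.95298061e+00]
```

In the tool's units: -122 mm is -12.2, -114 mm is -11.4.

Request:
nudge_tcp(moves=[{"pos":[-3.8,-3,0]},{"pos":[-7.6,-6,0]},{"pos":[-11.4,-9,0]},{"pos":[-12.2,-9.6,0]},{"pos":[-12.2,-9.6,0]}], aperture=50, grip_force=20)

```text
clock: 1.1
eef_pos: [478.0, 205.1, 223.8]
eef_rot: [-3.141, -0.001, 2.948]
wrist_force: [0.2, 0.7, -0.1]
finger_gap: 50.4
finger_force: 0.0
```

```bash
python3 - <<'E'
from h import *
p,_=manip.camera("top");s,_=manip.camera("side")
print(totool([479,205,169.5]))
cv2.imwrite("pics/c2.png",np.hstack([cv2.resize(s[180:340,150:350,::-1],None,fx=2,fy=2),cv2.resize(p[120:240,120:260,::-1],None,fx=2.667,fy=2.667)]))
print(blobs(mask(s,(5,200,150),(14,255,255)),(230,240,280,280)),blobs(mask(p,(5,200,150),(14,255,255)),(130,180,180,225)))
E
```

```text
[-2.4 -1.4 54.5]
[([245, 254, 20, 10, 77], [253.84, 258.25])] []
```

View pics/c2.png

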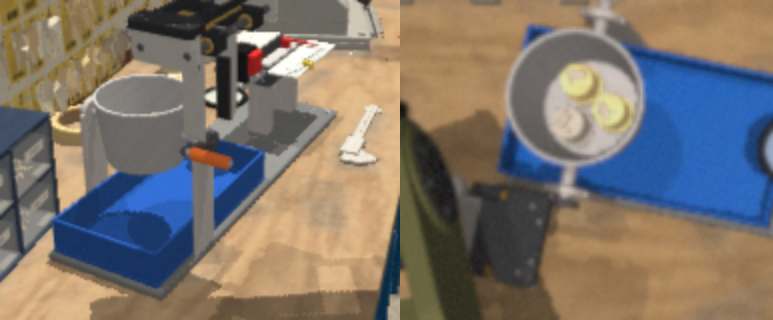

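The gripper is straight above the crank, with its fingers on either side. I'll descend and pinch.

In the tool's units: -2 mm is -0.2, -1 mm is -0.1.

Request:
nudge_tcp(moves=[{"pos":[-0.2,-0.1,3]},{"pos":[-0.2,-0.1,5.3]},{"pos":[-0.2,-0.1,5.3]}], aperture=50, grip_force=20)

```text
clock: 1.5
eef_pos: [477.2, 205.7, 168.8]
eef_rot: [-3.139, -0.004, 2.953]
wrist_force: [-0.6, -0.7, 0.6]
finger_gap: 50.0
finger_force: 0.0
```

Request:
nudge_tcp(moves=[{},{},{},{},{}], aperture=5, grip_force=20)

```text
clock: 2.0
eef_pos: [479.3, 204.4, 171.6]
eef_rot: [-3.141, 0.0, 2.951]
wrist_force: [-2.8, -24.0, 2.2]
finger_gap: 13.4
finger_force: 13.0
```

Request:
nudge_tcp(moves=[{"pos":[0,-0.2,0]},{"pos":[0,-0.2,0]}], grip_force=20)

```text
clock: 2.2
eef_pos: [479.1, 203.7, 171.8]
eef_rot: [3.139, 0.001, 2.951]
wrist_force: [0.6, 6.6, 2.0]
finger_gap: 13.3
finger_force: 20.0
```

Request:
nudge_tcp(moves=[{"pos":[0,-0.35,-0.87]},{"pos":[0,-0.8,-1.73]},{"pos":[0,-1.43,-2.47]},{"pos":[0,-2.16,-3.1]},{"pos":[0,-2.16,-3.1]}], grip_force=20)

```text
clock: 2.7
eef_pos: [474.9, 181.4, 203.2]
eef_rot: [3.141, 0.001, 2.95]
wrist_force: [-2.3, 3.5, 5.7]
finger_gap: 13.3
finger_force: 20.0
```

```bash
python3 - <<'E'
from h import *
s,_=manip.camera("side");b=blobs(mask(s,(5,200,150),(14,255,255)),(200,200,300,280));print(b);print(manip.read_state()['effort'].round(1))
E
```

```text
[([263, 239, 6, 6, 24], [265.33, 241.46])]
[ -2.9 -45.3 -32.2  -1.1  -0.1  -0.1]
```

In the tool's units: -45.7 mm is -4.57, -36.3 mm is -3.63.

Request:
nudge_tcp(moves=[{"pos":[0,-0.83,-0.47]},{"pos":[0,-1.73,-0.8]},{"pos":[0,-2.67,-0.97]},{"pos":[0,-3.63,-0.97]},{"pos":[0,-4.57,-0.8]}], grip_force=20)

```text
clock: 3.25
eef_pos: [466.0, 136.3, 210.1]
eef_rot: [3.141, -0.0, 2.951]
wrist_force: [0.7, 4.1, -2.2]
finger_gap: 13.5
finger_force: 20.0
```

Request:
nudge_tcp(moves=[{"pos":[0,-0.9,0.33]},{"pos":[0,-1.73,0.8]},{"pos":[0,-2.47,1.42]},{"pos":[0,-2.47,1.42]},{"pos":[0,-2.47,1.42]}], grip_force=20)

```text
clock: 3.75
eef_pos: [461.2, 112.0, 194.8]
eef_rot: [-3.141, -0.001, 2.95]
wrist_force: [3.0, 4.7, -6.0]
finger_gap: 13.4
finger_force: 20.0
```

In the tool's units: 15.7 mm is 1.57, 11.4 mm is 1.14.

Request:
nudge_tcp(moves=[{"pos":[0,-0.33,0.36]},{"pos":[0,-0.62,0.74]},{"pos":[0,-0.87,1.14]},{"pos":[0,-1.1,1.57]},{"pos":[0,-1.1,1.57]}], grip_force=20)

```text
clock: 4.25
eef_pos: [459.3, 101.9, 179.1]
eef_rot: [3.14, -0.001, 2.951]
wrist_force: [5.2, 10.8, -6.9]
finger_gap: 13.4
finger_force: 20.0
```

Request:
nudge_tcp(moves=[{"pos":[0,-0.33,0.9]},{"pos":[0,-0.44,1.36]},{"pos":[0,-0.44,1.36]},{"pos":[0,-0.44,1.36]},{"pos":[0,-0.44,1.36]}], grip_force=20)

```text
clock: 4.75
eef_pos: [458.6, 98.2, 166.0]
eef_rot: [3.139, -0.0, 2.951]
wrist_force: [4.5, 14.2, -3.5]
finger_gap: 13.6
finger_force: 20.0
```

```bash
python3 - <<'E'
from h import *
p,_=manip.camera("top");s,_=manip.camera("side")
cv2.imwrite("pics/c3.png",np.hstack([cv2.resize(s[180:340,150:350,::-1],None,fx=2,fy=2),cv2.resize(p[120:240,140:280,::-1],None,fx=2.667,fy=2.667)]))
E
```

```text
(no output)
```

View pics/c3.png

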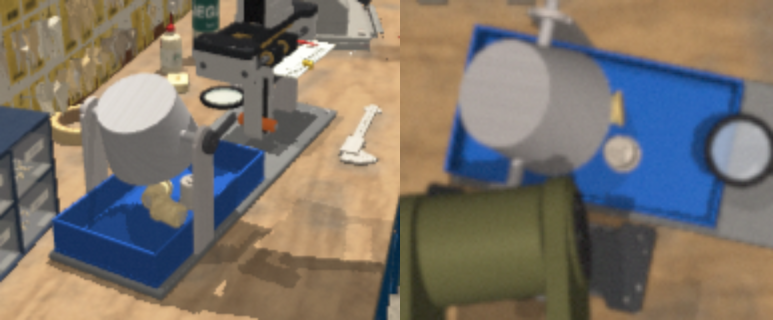

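The pot is near full tilt. The grey cylinder and brass ones are visible in the tray (side crop 165,200; top crop 620,150). I'll wait a moment, then bring the pot back.

Request:
nudge_tcp(moves=[{},{},{},{},{}])

```text
clock: 5.35
eef_pos: [458.6, 98.2, 166.1]
eef_rot: [3.139, -0.0, 2.951]
wrist_force: [3.3, 15.2, -4.2]
finger_gap: 13.1
finger_force: 20.0
```

```bash
python3 - <<'E'
from h import *
p,_=manip.camera("top");s,_=manip.camera("side")
cv2.imwrite("pics/c4.png",np.hstack([cv2.resize(s[230:330,180:280,::-1],None,fx=4,fy=4,interpolation=cv2.INTER_CUBIC),cv2.resize(p[130:200,190:260,::-1],None,fx=5.714,fy=5.714)]))
E
```

```text
(no output)
```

View pics/c4.png

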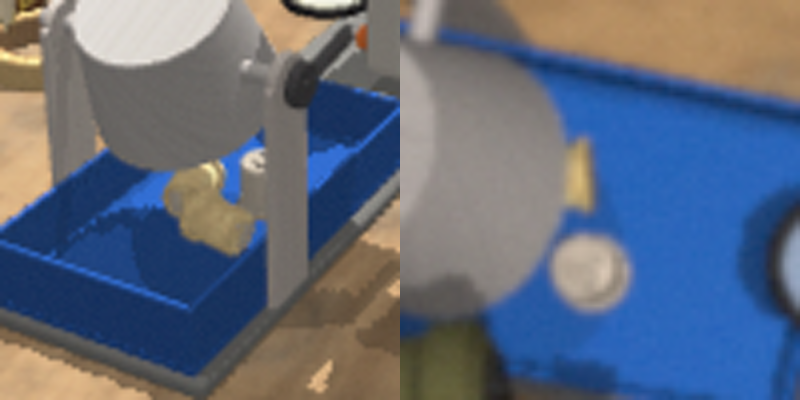

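All three cylinders are out: two brass ones lying down and the grey one standing in the tray. Bringing the pot back.

In the tool's units: -38 mm is -3.8, -32.5 mm is -3.25.

Request:
nudge_tcp(moves=[{"pos":[0,0.25,-0.92]},{"pos":[0,0.66,-1.79]},{"pos":[0,1.21,-2.58]},{"pos":[0,1.88,-3.25]},{"pos":[0,2.67,-3.8]}])

```text
clock: 5.95
eef_pos: [463.4, 123.3, 204.3]
eef_rot: [-3.141, -0.001, 2.95]
wrist_force: [1.9, 2.6, -6.8]
finger_gap: 13.4
finger_force: 20.0
```

Request:
nudge_tcp(moves=[{"pos":[0,1.33,-0.55]},{"pos":[0,2.75,-0.74]},{"pos":[0,4.17,-0.55]},{"pos":[0,5.07,-0.22]},{"pos":[0,5.9,0.25]}])

```text
clock: 6.45
eef_pos: [475.1, 182.9, 202.3]
eef_rot: [3.141, 0.001, 2.952]
wrist_force: [-1.2, -0.8, 2.1]
finger_gap: 13.0
finger_force: 20.0
```

Request:
nudge_tcp(moves=[{"pos":[0,0.74,0.62]},{"pos":[0,1.36,1.36]},{"pos":[0,1.83,2.19]},{"pos":[0,2.08,2.81]},{"pos":[0,2.16,3.19]}])

```text
clock: 6.95
eef_pos: [479.5, 204.0, 170.7]
eef_rot: [3.14, 0.002, 2.951]
wrist_force: [-9.7, -3.0, 29.6]
finger_gap: 13.0
finger_force: 20.0
```

Request:
nudge_tcp(moves=[{},{}])

```text
clock: 7.15
eef_pos: [479.4, 203.8, 170.9]
eef_rot: [3.14, 0.001, 2.951]
wrist_force: [-3.1, 5.8, 9.7]
finger_gap: 13.5
finger_force: 20.0
```

In the tool's units: -80 mm is -8, -35 mm is -3.5.

Request:
nudge_tcp(moves=[{},{},{"pos":[0,0,-3.5]},{"pos":[0,0,-8]},{"pos":[0,0,-8]}], aperture=44, grip_force=20)

```text
clock: 7.65
eef_pos: [480.4, 203.2, 255.3]
eef_rot: [3.138, 0.007, 2.951]
wrist_force: [0.9, 0.3, 0.3]
finger_gap: 43.7
finger_force: 0.0
```

```bash
python3 - <<'E'
from h import *
p=cv2.imread("pics/top0.png")[:,:,::-1].copy();D=np.load("pics/top0.npy");s=cv2.imread("pics/side0.png")[:,:,::-1].copy();S=np.load("pics/side0.npy")
def unp(n,u,v,d):
    K,R,t=cam(n);return R.T@(np.linalg.solve(K,[u,v,1])*d-t)
h=np.array([[unp("top",u,v,D[v,u])[2] for u in range(282,306)] for v in range(170,192)]);print(h.round().astype(int))
R=mask(p,(0,170,120),(4,255,255))|mask(p,(172,170,120),(180,255,255))
for nm,m,d,box,n in(("btop",R,D,(283,180,300,192),"top"),("bside",mask(s,(0,170,120),(4,255,255))|mask(s,(172,170,120),(180,255,255)),S,(272,203,283,219),"side")):
    P=np.array([unp(n,u,v,d[v,u]) for v in range(box[1],box[3]) for u in range(box[0],box[2]) if m[v,u]]);print(nm,len(P),np.median(P,0).round(1),np.percentile(P,[5,95],axis=0).round(1).tolist())
P=np.array([unp("top",u,v,D[v,u]) for v in range(168,192) for u in range(280,304)]);P=P[P[:,2]>155]
q=np.c_[P@ex,P@ey];print(q.min(0),q.max(0),np.percentile(q,[4,96],axis=0));print("corner",P[:,2].max())
E
```

```text
[[  13   10   14   14   11   14   11   12   14   11   13    9   13   15
     9   13   11   11   11   13   15   14   12   15]
 [  11   11   14   10   14  166  170  168   11   13   16    9   13   11
    13   11   13   11   13   12   12   17    9   12]
 [  11   10   12   13  168  169  173  170  169  170  167  168  169   10
    11   11   13   12   15   13    9    9   13  133]
 [  15   13   16   13  171  171  169  169  174  170  173  171  170  172
   170  170  166  167   10   15   16   12  113  133]
 [   9   13    9   11  172  171  171  170  170  169  170  173  171  170
   169  172  173  173  170   11   11   14  126  131]
 [ 122   13    8   13  168  170  173  169  170  173  172  174  175  171
   174  171  168  172  169  165   11   11  135  130]
 [ 123  119  120  170  168  169  170  171  172  171  169  174  170  168
   168  173  171  170  174   13   11    8  130  131]
 [ 121  120  119  167  169  173  170  170  170  169  170  169  167  170
   169  170  17
[... 1384 characters left out ...]
24  125  134  134  134  132]
 [  14   16   13   12   15  141  147  151  162  163  165  164  164  165
   164    9    9   11   10  134  133  129  135  131]
 [  13   11   13   10   10   17    8   14   12   14  143  149  159  161
    10   10   14   11   11  130  134  132  134  129]
 [  11   17   10   13   14   12   11   14    9    9   10   11   12   14
    13   10   10   18   10  133  133  130  134  106]]
btop 59 [ 519.1 -106.9  163.9] [[514.2, -118.4, 159.8], [525.3, -95.4, 167.7]]
bside 72 [520.9 -99.5 154.1] [[516.2, -113.3, 138.1], [528.3, -93.8, 165.9]]
[455.27655943 -25.71405036] [564.79001598   9.87693751] [[526.68267404 -23.61737441]
 [562.96334879   7.90607857]]
corner 1198.539785232723
```

Request:
nudge_tcp(moves=[{"pos":[-1,-2.5,0],"rot":[0,0,1.5]},{"pos":[-2,-5,0],"rot":[0,0,3]},{"pos":[-3,-7.5,0],"rot":[0,0,4.5]},{"pos":[-4,-10,0],"rot":[0,0,6]},{"pos":[-5,-12.5,0],"rot":[0,0,7.5]}], aperture=70, grip_force=25)

```text
clock: 8.15
eef_pos: [504.3, 69.3, 249.4]
eef_rot: [-3.141, -0.0, 2.195]
wrist_force: [0.3, 0.1, 0.4]
finger_gap: 70.0
finger_force: 0.0
```

```bash
python3 - <<'E'
from h import *
print(totool([536.5,-109.7,255]),manip.read_state()['eef_rot'])
E
```

```text
[-164.2  -78.4   -5.6] [-3.14064387e+00 -2.66780431e-04  2.19453410e+00]
```

Request:
nudge_tcp(moves=[{"pos":[-3.3,-1.6,0],"rot":[0,0,1.5]},{"pos":[-6.6,-3.1,0],"rot":[0,0,3]},{"pos":[-9.9,-4.7,0],"rot":[0,0,4.5]},{"pos":[-13.2,-6.3,0],"rot":[0,0,6]},{"pos":[-16.4,-7.8,0],"rot":[0,0,7.5]}], aperture=70, grip_force=25)

```text
clock: 8.65
eef_pos: [537.8, -109.6, 249.3]
eef_rot: [-3.141, 0.0, 1.444]
wrist_force: [-0.2, -0.2, -0.4]
finger_gap: 70.0
finger_force: 0.0
```

Request:
nudge_tcp(moves=[{"rot":[0,0,0.64]},{"rot":[0,0,0.64]},{"rot":[0,0,0.64]}], aperture=70, grip_force=25)

```text
clock: 8.95
eef_pos: [537.7, -107.6, 249.7]
eef_rot: [-3.141, -0.0, 1.389]
wrist_force: [-0.2, -0.2, 0.1]
finger_gap: 70.1
finger_force: 0.0
```

```bash
python3 - <<'E'
from h import *
print(totool([536.5,-109.7,153]),manip.read_state()['eef_rot'])
p,_=manip.camera("top");s,_=manip.camera("side")
cv2.imwrite("pics/c5.png",np.hstack([cv2.resize(s[140:300,190:350,::-1],None,fx=2.5,fy=2.5),cv2.resize(p[110:250,160:300,::-1],None,fx=2.857,fy=2.857)]))
print("yel",blobs(mask(p,(22,150,120),(32,255,255)),(290,190,370,230)))
E
```

```text
[-2.3 -0.7 96.7] [-3.14065092e+00 -2.89467399e-05  1.38923044e+00]
yel []
```

View pics/c5.png

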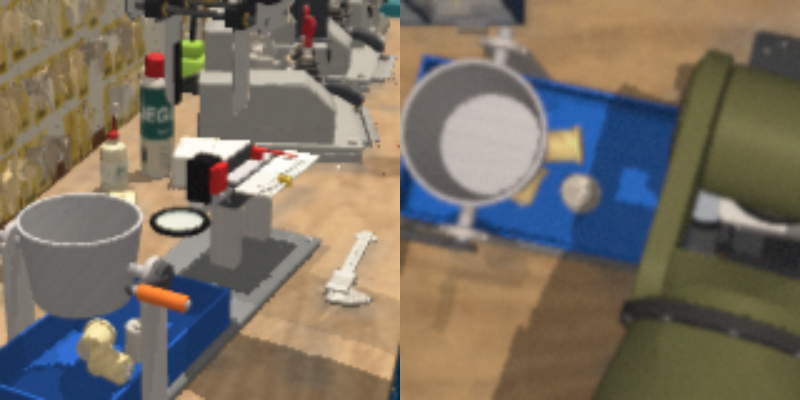

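The pot is upright and empty, with all three cylinders in the tray. The gripper is above the grip. Next I'll measure the rider's distance from the first mark using the initial clear pictures.

```bash
python3 - <<'E'
from h import *
p=cv2.imread("pics/top0.png")[:,:,::-1].copy();D=np.load("pics/top0.npy")
K,R,t=cam("top")
def unp(u,v,d): return R.T@(np.linalg.solve(K,[u,v,1])*d-t)
h=np.array([[unp(u,v,D[v,u])[2] for u in range(306,352,2)] for v in range(208,222)]);print(h.round().astype(int))
hsv=cv2.cvtColor(p,cv2.COLOR_RGB2HSV).astype(float)
# yellow weight centroid
w=np.clip((hsv[...,1]-90)/100,0,1)*((hsv[...,0]>19)&(hsv[...,0]<34));w[:209]=0;w[220:]=0;w[:,:308]=0;w[:,322:]=0
v,u=np.indices(w.shape);c=((w*u).sum()/w.sum(),(w*v).sum()/w.sum());print("rider px",c,w.sum())
global_TH=-0.192
e=np.array([np.sin(.192),np.cos(.192),0]);f=np.array([np.cos(.192),-np.sin(.192),0])
r=ray("top",c,142);print("rider",r@f,r@e)
g=cv2.cvtColor(p,cv2.COLOR_RGB2GRAY).astype(np.float32)
# profile along e at several lateral offsets on plane z=134
for off in (4,8,12,16,20):
    S=np.arange(-40,100,1.);P=[r*0+f*(r@f+off)+e*(r@e-s)+[0,0,134] for s in S]
    q=np.array([pix("top",x) for x in P],np.float32)
    pr=cv2.remap(g,q[:,0].reshape(1,-1),q[:,1].reshape(1,-1),cv2.INTER_CUBIC)[0]
    m=[int(S[i]) for i in range(1,139) if pr[i]<pr[i-1] and pr[i]<=pr[i+1] and pr[i]<pr[max(0,i-5):i+6].max()-12]
    print(off,m)
# pointer tip: red pixels
rr=np.clip((hsv[...,1]-100)/100,0,1)*((hsv[...,0]<8)|(hsv[...,0]>170))
for y in range(188,220):
    a=rr[y,340:356];
    if a.sum()>.3: x=(a*np.arange(340,356)).sum()/a.sum();P=ray("top",(x,y),140);print(y,round(x,2),round(a.sum(),2),"lat",(P@f-r@f).round(1),"along",(r@e-P@e).round(1))
cv2.imwrite("pics/c6.png",cv2.resize(p[185:225,295:365,::-1],None,fx=11,fy=11,interpolation=cv2.INTER_CUBIC))
E
```

```text
[[ 128  131  129  131  131  131  131  127  130  131  131  131  132  131
   130  130  132  127  130  128  138  127  128]
 [ 134  133  133  129  130  128  130  130  132  127  128  134  129  130
   129  132  129  132  130  132  137  128  127]
 [ 131  129  130  129  129  128  131  133  131  131  127  132  129  130
   129  128  133  129  129  129  139  134  130]
 [ 131  132  130  129  129  129  133  129  133  134  132  129  131  129
   131  130  131  131  130  126  133  130  131]
 [ 127  130  133  130  137  136  129  132  130  129  130  134  128  130
   127  133  130  128  129  127  133  129  131]
 [ 131  129  129  129  135  135  137  131  128  129  130  130  127  126
   128  133  132  129  131  127  139  131  131]
 [ 131  130  133  131  137  137  131  131  129  130  132  132  129  128
   131  133  133  130  131  129  134  130  130]
 [  10  127  132  131  140  138  125  132  129  131  130  129  131  133
   131  130  129  129  129  129  127  130  132]
 [  11   12   16   10  134  137  128  129  131  129  131  131  128  130
   129  132  128  131  130  129  129  127  130]
 [  10   13   10  12
[... 1021 characters left out ...]
 lat 70.0 along 69.5
193 349.48 3.84 lat 67.5 along 69.4
194 349.27 3.72 lat 65.1 along 69.3
195 349.13 2.91 lat 62.7 along 69.5
196 349.0 2.09 lat 60.4 along 69.6
197 348.92 1.8 lat 58.0 along 69.9
198 348.55 1.32 lat 55.5 along 69.5
199 348.24 1.96 lat 53.1 along 69.3
200 347.57 1.74 lat 50.5 along 68.2
201 347.54 1.84 lat 48.1 along 68.6
202 347.54 1.85 lat 45.8 along 69.1
203 347.97 2.37 lat 43.7 along 70.5
204 347.52 1.26 lat 41.2 along 69.9
205 347.27 0.96 lat 38.8 along 69.8
206 347.14 0.87 lat 36.4 along 70.0
207 346.65 1.1 lat 33.8 along 69.3
208 346.56 0.96 lat 31.5 along 69.6
209 346.42 0.96 lat 29.1 along 69.7
210 346.28 0.92 lat 26.7 along 69.9
211 346.0 0.59 lat 24.3 along 69.7
```

View pics/c6.png

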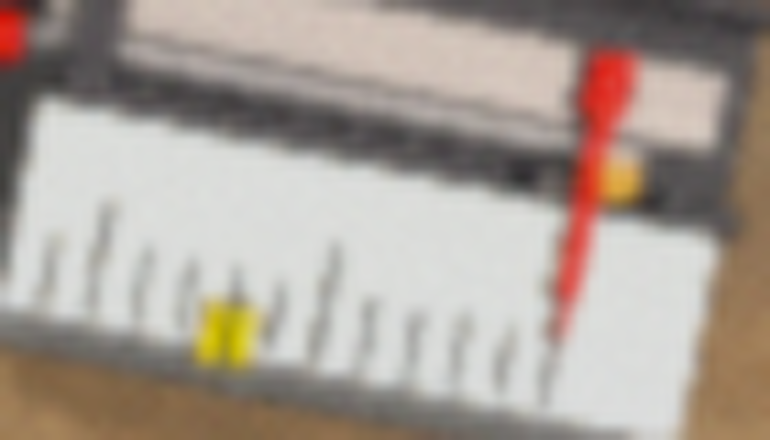

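The rider sits at the 7th mark, about 70 mm from the first. Descending onto the grip.

In the tool's units: -2 mm is -0.2, -0.7 mm is -0.07.

Request:
nudge_tcp(moves=[{"pos":[-0.2,-0.07,4]},{"pos":[-0.2,-0.07,7.5]},{"pos":[-0.2,-0.07,9.65]},{"pos":[-0.2,-0.07,9.65]}], aperture=70, grip_force=25)

```text
clock: 9.45
eef_pos: [535.6, -108.9, 151.2]
eef_rot: [-3.137, -0.0, 1.389]
wrist_force: [-0.4, 0.2, 0.6]
finger_gap: 69.9
finger_force: 0.0
```

Request:
nudge_tcp(moves=[{},{},{},{},{}], aperture=10, grip_force=28)

```text
clock: 9.95
eef_pos: [539.1, -110.2, 154.7]
eef_rot: [3.134, 0.0, 1.387]
wrist_force: [42.3, -7.0, -20.2]
finger_gap: 34.1
finger_force: 28.1
```

In the tool's units: 2.8 mm is 0.28.

Request:
nudge_tcp(moves=[{"pos":[0,0.28,0]},{"pos":[0,0.28,0]},{"pos":[0,0.28,0]}], aperture=10, grip_force=28)

```text
clock: 10.25
eef_pos: [540.0, -110.4, 154.6]
eef_rot: [3.14, 0.0, 1.387]
wrist_force: [1.9, 0.2, 5.2]
finger_gap: 32.3
finger_force: 28.0
```

In the tool's units: 10 mm is 1, 20 mm is 2.

Request:
nudge_tcp(moves=[{"pos":[0.5,0,0]},{"pos":[1,0,0]},{"pos":[2,0,0]},{"pos":[2,0,0]}], aperture=10, grip_force=28)

```text
clock: 10.65
eef_pos: [543.9, -90.3, 154.6]
eef_rot: [3.14, 0.0, 1.387]
wrist_force: [4.9, -2.7, 4.9]
finger_gap: 32.7
finger_force: 28.1
```

Request:
nudge_tcp(moves=[{"pos":[1,0,0]},{"pos":[2.2,0,0]},{"pos":[3.4,0,0]},{"pos":[4.4,0,0]},{"pos":[5,0,0]}], aperture=10, grip_force=28)

```text
clock: 11.15
eef_pos: [553.4, -41.6, 154.6]
eef_rot: [3.139, 0.001, 1.387]
wrist_force: [7.5, -5.5, 5.0]
finger_gap: 32.4
finger_force: 28.1
```

Request:
nudge_tcp(moves=[{},{},{}])

```text
clock: 11.45
eef_pos: [553.3, -42.1, 154.6]
eef_rot: [3.139, 0.001, 1.387]
wrist_force: [8.2, -4.5, 3.6]
finger_gap: 32.6
finger_force: 28.1
```

```bash
python3 - <<'E'
from h import *
s=manip.read_state();d=s['eef_pos']-[540.0,-110.4,154.6];e=np.array([np.sin(.191),np.cos(.191),0]);print(d,d@e)
q,_=manip.camera("side");p,_=manip.camera("top")
cv2.imwrite("pics/s7.png",q[:,:,::-1]);cv2.imwrite("pics/c7.png",np.hstack([cv2.resize(q[170:250,220:320,::-1],None,fx=5,fy=5,interpolation=cv2.INTER_CUBIC)[:, :400],cv2.resize(p[130:230,280:380,::-1],None,fx=4,fy=4)]))
E
```

```text
[ 1.32577103e+01  6.82786664e+01 -3.49856818e-03] 69.55386545308085
```

View pics/c7.png

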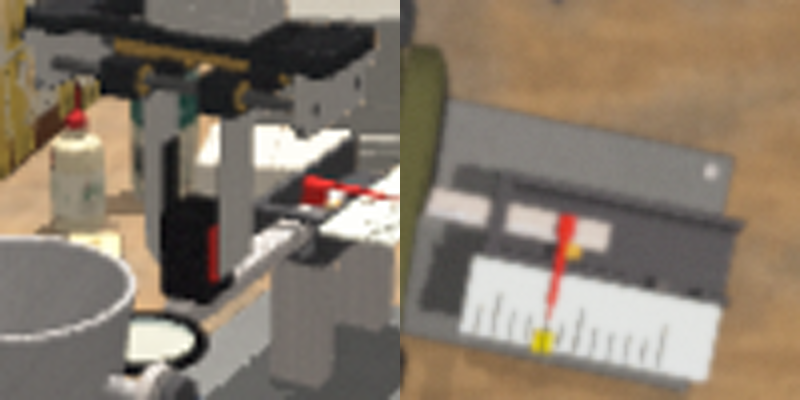

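The arm is out and the pointer stands by the rider (right crop: tip about 548,318; rider 543,342). I'll measure what offset is left.

```bash
cat > m.py <<'E'
from h import *
e=np.array([np.sin(.191),np.cos(.191),0]);f=np.array([np.cos(.191),-np.sin(.191),0])
A=[];C=[]
for k in range(4):
    p,_=manip.camera("top");hsv=cv2.cvtColor(p,cv2.COLOR_RGB2HSV).astype(float)
    w=np.clip((hsv[...,1]-90)/100,0,1)*((hsv[...,0]>19)&(hsv[...,0]<34));w[:211]=0;w[220:]=0;w[:,:308]=0;w[:,322:]=0
    v,u=np.indices(w.shape);c=((w*u).sum()/w.sum(),(w*v).sum()/w.sum());r=ray("top",c,137);C.append(r)
    rr=np.clip((hsv[...,1]-100)/100,0,1)*((hsv[...,0]<8)|(hsv[...,0]>170))
    a=[]
    for y in range(184,209):
        b=rr[y,310:330]
        if b.sum()>.5: x=(b*np.arange(310,330)).sum()/b.sum();P=ray("top",(x,y),137);a.append([round(P@f-r@f,1),round(r@e-P@e,2)])
    A.append(a)
print(np.mean(C,0).round(1),C[0]@f,C[0]@e)
for a in A[:2]:print([x[1] for x in a])
print([np.mean([x[1] for x in a[-10:]]).round(2) for a in A]);print(manip.read_state()['eef_pos'])
E
python3 m.py
```

```text
[ 454.9 -164.7  137. ] 477.90691538870817 -75.36612090488161
[np.float64(0.07), np.float64(0.5), np.float64(0.47), np.float64(0.55), np.float64(0.54), np.float64(1.04), np.float64(0.51), np.float64(-0.69), np.float64(-0.39), np.float64(-0.14), np.float64(0.16), np.float64(1.19), np.float64(0.63), np.float64(1.12), np.float64(1.21), np.float64(0.67), np.float64(0.5), np.float64(0.56), np.float64(0.74), np.float64(0.45), np.float64(0.45), np.float64(0.53)]
[np.float64(0.11), np.float64(0.45), np.float64(0.51), np.float64(0.5), np.float64(0.7), np.float64(1.06), np.float64(0.55), np.float64(-0.67), np.float64(-0.42), np.float64(-0.29), np.float64(0.12), np.float64(1.1), np.float64(0.72), np.float64(1.07), np.float64(1.16), np.float64(0.53), np.float64(0.49), np.float64(0.46), np.float64(0.71), np.float64(0.9), np.float64(0.64), np.float64(0.57)]
[np.float64(0.69), np.float64(0.72), np.float64(0.75), np.float64(0.76)]
[553.25903801 -42.19970001 154.59664605]
```

Only 0.6 mm remains, so I'll nudge it out and hold.

In the tool's units: 0.6 mm is 0.06.

Request:
nudge_tcp(moves=[{"pos":[0.06,0,0]},{"pos":[0.06,0,0]},{"pos":[0.06,0,0]},{"pos":[0.06,0,0]},{"pos":[0.06,0,0]}], aperture=10, grip_force=28)

```text
clock: 12.25
eef_pos: [553.4, -41.6, 154.6]
eef_rot: [3.139, 0.0, 1.386]
wrist_force: [7.3, -4.3, 4.8]
finger_gap: 32.6
finger_force: 28.1
```

Request:
nudge_tcp(moves=[{},{},{},{},{}])

```text
clock: 12.75
eef_pos: [553.4, -41.7, 154.6]
eef_rot: [3.139, 0.0, 1.386]
wrist_force: [7.5, -3.8, 3.5]
finger_gap: 32.4
finger_force: 28.1
```

```bash
python3 m.py | tail -2; python3 -c "
from cell import manip
print(manip.sign_off())"
```

```text
[np.float64(0.18), np.float64(0.18), np.float64(0.08), np.float64(0.05)]
[553.37933973 -41.63314913 154.60754939]
the job is handed in; nothing more can be done
None
```

The job is handed in: all three cylinders are in the tray, the pot is back upright, and the gripper is holding the lens arm with its pointer within about 0.2 mm of the rider by camera measurement.

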